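Nest the lying cups into one sleeve in the cup trough and latch it

TASK

Tidy the three metal cups lying in the cup trough into one nested sleeve, pushing them along the trough without lifting them out: first push the cup nearest the stop plate home against it, then push the middle cup fully into that one, and only then the last cup fully into the middle one. Finally slide the keeper bar all the way in across the trough behind the sleeve, and leave the doughnut plate, the shaker and the jar where they are.

Things in the scene. Friction and masses are not known exactly. Their poses are not given: they have to be found in the camera images.
- trough: Fixed V-shaped cup trough of polished, slippery steel on the table, 420 mm long (its y), open at the top; both sides slope at 45 degrees from the bottom line, 12 mm above the table, to edges 30 mm either side and 42 mm high. Origin: on the table below its middle; y runs along it towards the stop plate, x across it away from the robot, z up.
- stop (a point): Point on the face of the stop plate (80 mm wide, leaning back 19 degrees to match the feet) that closes the trough's +y end, 190 mm from the trough's middle, 41 mm above the table: the centre of cup_1's foot belongs here.
- cup_1: Plain aluminium cup, nearest the stop plate, lying in the trough, mouth away from the stop plate, foot towards it. 64 mm long; 22 mm across at the flat foot, chamfered to 50 mm at 14 mm up, then flaring to 73 mm at the mouth; wall 2 mm; inner floor 20 mm above the foot. About 0.11 kg. Origin: centre of the foot; z along its axis to the mouth (lying, it points to trough -y and 19 degrees up).
- cup_2: Plain aluminium cup, the middle one, lying in the trough, mouth away from the stop plate, foot towards it. Identical to cup_1. The free gap between neighbours is at least 45 mm. Nested fully home, its foot is 20 mm from that of the cup around it. Pushed low on the rim by two fingers about 58 mm apart, it slides straight and its chamfered foot climbs into the mouth ahead.
- cup_3: Plain aluminium cup, farthest from the stop plate, lying in the trough, mouth away from the stop plate, foot towards it. Identical to cup_1. Origin: centre of the foot; z to the mouth. The rims stand about 97 mm above the table. Between its mouth and the trough's open end there is room for the fingers.
- cup_1_mouth (a point): Centre of cup_1's mouth, 64 mm from its foot along the axis.
- cup_2_mouth (a point): Centre of cup_2's mouth.
- cup_3_mouth (a point): Centre of cup_3's mouth.
- keeper (a joint): Travel of the keeper bar in m: 0 fully out (starts within 12 mm of it), 0.075 fully in across the trough. It slides along trough +x, away from the robot, at y = 67 mm, just behind the finished sleeve; 1 to 2 N, stays where it is left. A cup not pushed home blocks it.
- keeper_tab (a point): Top centre of the keeper's black upright push tab, on the robot's side of the trough, 80 mm above the table; the tab is 12 mm thick along x, 30 mm wide along y, 50 mm high. With the keeper out it is 139 mm from the trough's middle line. The fixed black guide block on that side is 40 mm high, from 65 to 115 mm off the middle line.
- donut_plate: Bystander: white plate 136 mm across with a doughnut, 42 mm high, left or right of the trough. Origin: centre of the underside. Leave alone.
- shaker: Bystander: glass shaker with steel top, 60 mm across, 82 mm high, right or left of the trough. Origin: centre of the underside. Leave alone.
- jar: Bystander: amber glass jar, 68 mm across, 75 mm high, on the robot's side of the trough. Origin: centre of the underside. Leave alone.

How it is judged:
By the outcome, as a careful person would: the job done as asked, in the order asked, and still so for the second after the job is handed in, with the robot touching nothing.
It also fails if it takes over 64 s, if anything falls off the work surface, if the arm or the gripper's body presses on something with over 40 N, if the wrist force passes 120 N, or if a joint passes its speed limit or range.

ROBOT

A 6-joint arm with a two-finger parallel gripper is mounted at the origin on the work surface. World frame = base frame: x ahead of the robot, y to its left, z up, the work surface at z = 0. Lengths are in m, angles in rad, forces in N, time in s.
With the tool pointing down it reaches from about 0.2 to 0.875 m from the base axis. Payload 3.4 kg.
Tool frame: the origin (TCP) lies midway between the tips of the shut fingers; the grasp point (between the pads) lies bot.grip_point_offset behind it (bot.grip_point_offset is the distance from the TCP to the grasp point, in m); z points along the fingers, y is the line along which they close (so a half turn about z gives the same grasp; the last joint's range is limited). The gripper opens to 94 mm and grips with 3 to 60 N. Pads are 16 mm wide; open, the fingers measure 119 mm over their backs; the gripper's body (75 mm by 177 mm) begins 78 mm behind the grasp point.
Start: joints at [1.03, 0.276, 1.505, -0, 1.361, -0.121], TCP at [0.234, 0.525, 0.205] pointing down, gripper open.
Joint ranges: [-2.89, 2.89], [-0.75, 2.08], [0.22, 2.7], [-1.18, 4.32], [0.11, 2.71], [-2.7, 2.7]. Speed limits (rad/s): [2.57, 2.57, 3.14, 3.14, 3.14, 3.14].

INTERFACE

Orientations are given as a unit quaternion [x, y, z, w].
In Python, from plant import bot, eyes gives the robot as it stands.
- The arm moves only by the tool servo_tool, never from a script. Its argument "moves" is a list of rows, each a list of 7 numbers: the turn, a rotation vector about the tool's x, y, z in rad, then the shift along the tool's x, y, z in m, then the closure, from -1 (fully open) to 1 (shut). A call has 1 to 5 rows; each row shifts and turns the commanded pose from where the row before left it, along the tool's axes as they then stand; what a row does not reach is not made up. A row lasts 1/12 s, in which the tool goes at most 41.7 mm and 7.16 degrees, less where a joint would pass 70% of its speed; a pose out of reach is approached as far as the arm can. A call with a gripper value outside its range is refused whole. The fingers move at their own pace and stop on an object; "newtons" is the grip in N (left out, the last holds). Time passes only in rows, so rows that do not move let the fingers close. It gives the time, the measured TCP pose, the force, the opening and the grip force at its end, in the units of the state.
- bot.get_obs(): the state, without advancing time (a new reading comes with each control period).
- eyes.capture(name): name is "scene" or "side" or "wrist"; returns the picture (420x560x3 uint8, blue, green, red); there is no depth.
- eyes.camera_model(name): a dict with "camera_matrix" (3x3 intrinsics, pixels), "extrinsics" (4x4, takes a point from camera to world coordinates). Camera axes: x right, y down, z forward; pixel columns grow to the right and rows downward; lengths in m; the calibration is good to about 2 mm. A picture is of the moment at which its call begins: read the wrist's pose just before it. camera_model takes no time and is no camera call; for the wrist camera it gives the pose at the moment of the call.
- bot.job_done(): hands the job in; it is judged then, once.
The state is a dict: "t": time; "qpos": joint angles; "dq": joint speeds; "joint_efforts": joint torques, N m; "ee_pos": TCP position; "ee_rot": TCP orientation; "contact_force": force on the tool from outside, world axes, zero at the start; "wrist_torque": the same for the moment, N m; "grip_width": finger opening in m; "finger_force": force on a finger pad.
Only numpy, scipy, OpenCV 4.12 (cv2) and the standard library are available. Lean on these libraries where they do the work, as an engineer would, in place of code of your own. Each camera call takes 0.05 s, during which the arm holds its last target. There are 200 camera calls.

## Working session

There is one attempt and no reset: what is moved stays moved. The work goes in short steps, Python scripts to look and compute and a tool call to move; the robot and the scene stay as the last step left them, time stands still between calls to the robot, and variables do not carry over. Pictures are saved under pics/ and viewed, at most 10 in all, crops included, and the job is handed in when it is done.

Besides the shell and the picture viewer there is one more tool, called after "Request:" as a command line: name --pt "numbers of a row" for each row, then --argument value for the rest. servo_tool: Moves the arm, as the interface text tells. Its arguments: {"type":"object","properties":{"moves":{"type":"array"},"newtons":{"type":"number"}},"required":["moves"]}

```bash
mkdir -p pics; ls; python3 - <<'E'
from plant import bot, eyes
import cv2,numpy as np
print(bot.get_obs(), bot.grip_point_offset)
for n in ("scene","side"):
    im=eyes.capture(n); cv2.imwrite(f"pics/{n}0.png",im)
    m=eyes.camera_model(n); print(n,np.round(m["camera_matrix"],1).tolist(),np.round(m["extrinsics"],3).tolist())
im=eyes.capture("wrist"); cv2.imwrite("pics/wrist0.png",im)
E
```

```text
pics
{'t': 0.0, 'qpos': array([ 1.03002110e+00,  2.76538476e-01,  1.50609348e+00, -3.89185623e-05,
        1.36070277e+00, -1.20963124e-01]), 'dq': array([-1.14349674e-03,  2.88679186e-04, -7.36410962e-04, -6.09042879e-04,
       -1.03915374e-03,  5.46425537e-05]), 'joint_efforts': array([ 2.82969711e-03, -4.04568100e+01, -2.37241745e+01,  7.07806181e-02,
        3.40411544e-02, -1.31037195e-04]), 'ee_pos': array([0.23407176, 0.52458579, 0.20465278]), 'ee_rot': array([ 2.08363951e-01,  9.78050973e-01, -8.29971656e-04, -2.64973090e-04]), 'contact_force': array([ 0.1291421 ,  0.43017485, -1.07981668]), 'wrist_torque': array([ 0.03859971, -0.03242198,  0.02066557]), 'finger_force': 0.0, 'grip_width': 0.09381682698869398} 0.0188
scene [[390.7, 0.0, 286.7], [0.0, 390.7, 207.3], [0.0, 0.0, 1.0]] [[-0.284, 0.568, -0.772, 1.373], [0.958, 0.15, -0.242, 0.26], [-0.021, -0.809, -0.588, 0.71], [0.0, 0.0, 0.0, 1.0]]
side [[417.7, 0.0, 281.8], [0.0, 417.7, 202.6], [0.0, 0.0, 1.0]] [[0.997, -0.045, 0.057, 0.496], [-0.072, -0.697, 0.713, -0.672], [0.007, -0.715, -0.699, 0.768], [0.0, 0.0, 0.0, 1.0]]
```

View pics/scene0.png

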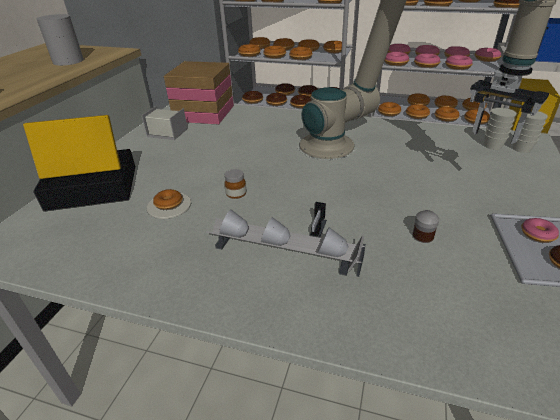

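View pics/side0.png

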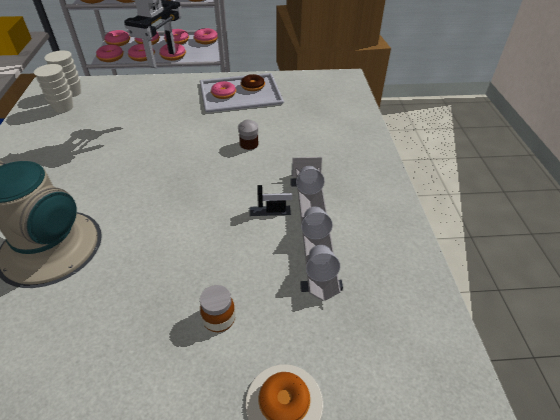

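The scene view shows the trough running from (212,235) to (362,262), with cups at about (234,224), (275,232) and (335,243), the keeper tab at (319,215), the shaker at (426,226), the jar at (235,184) and the plate at (168,204). In the side view the cup mouths are at (323,264), (317,222) and (311,180), and the tab is at (261,195). I'll zoom in on both.

```bash
python3 - <<'E'
import cv2
a=cv2.imread("pics/scene0.png")[195:285,200:375]; cv2.imwrite("pics/sceneZ.png",cv2.resize(a,None,fx=4.5,fy=4.5,interpolation=cv2.INTER_CUBIC))
a=cv2.imread("pics/side0.png")[152:302,240:360]; cv2.imwrite("pics/sideZ.png",cv2.resize(a,None,fx=4,fy=4,interpolation=cv2.INTER_CUBIC))
E
```

```text
(no output)
```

View pics/sceneZ.png

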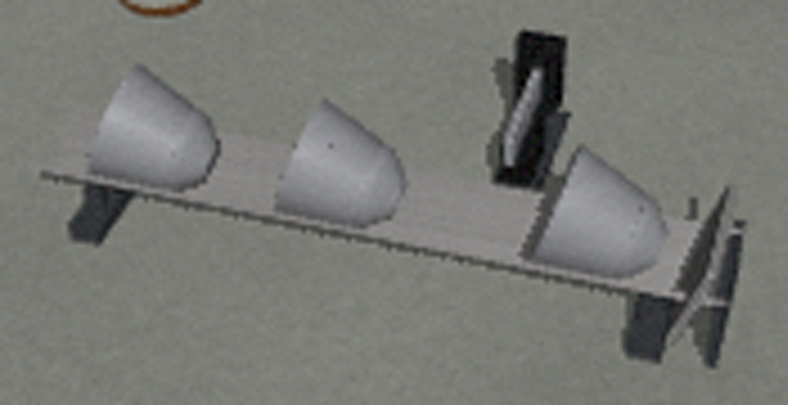

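View pics/sideZ.png

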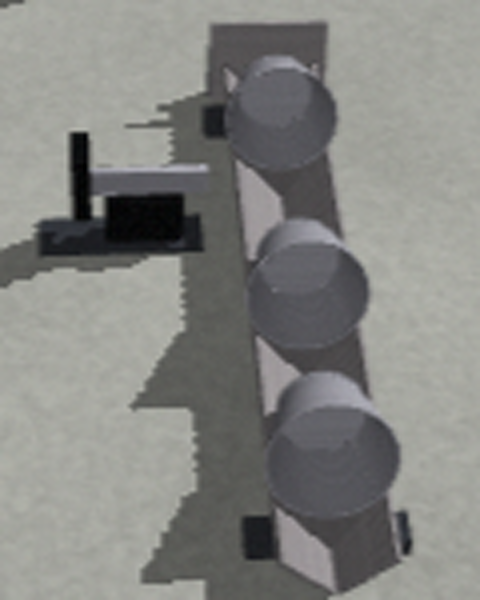

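The scene crop shows the trough's outer edge running from (42,174) to (683,298). The side crop shows the near-end corners at (275,512), (338,592) and (403,562), the mouth ellipses at about (334,460), (309,290) and (283,112), and the tab top at (80,133).

```bash
cat > h.py <<'E'
import numpy as np
from plant import bot, eyes
M={n:eyes.camera_model(n) for n in("scene","side")}
def sc(x,y): return "scene",(x+.5)/4.5-.5+200,(y+.5)/4.5-.5+195
def sd(x,y): return "side",(x+.5)/4-.5+240,(y+.5)/4-.5+152
def ray(n,u,v,m=None):
    m=m or M[n]; E=m["extrinsics"]; d=E[:3,:3]@np.linalg.solve(m["camera_matrix"],[u,v,1]); return E[:3,3],d/np.linalg.norm(d)
def onz(p,z):
    o,d=ray(*p); return o+d*(z-o[2])/d[2]
def tri(*ps):
    A=np.zeros((3,3));b=np.zeros(3);R=[ray(*p) for p in ps]
    for o,d in R:
        P=np.eye(3)-np.outer(d,d);A+=P;b+=P@o
    X=np.linalg.solve(A,b); return X,max(np.linalg.norm((np.eye(3)-np.outer(d,d))@(X-o)) for o,d in R)
E
python3 - <<'E'
from h import *
np.set_printoptions(precision=4,suppress=True)
for n,p in dict(scA=sc(42,174),scB=sc(683,298),sdL=sd(275,512),sdR=sd(403,562),sdLf=sd(235,165),sdRf=sd(330,120)).items(): print(n,onz(p,.042))
print("bottom",onz(sd(338,592),.012))
print("tab",onz(sc(543,35),.08),onz(sd(80,133),.08),tri(sc(543,35),sd(80,133)))
print("tri R end",tri(sc(42,174),sd(403,562)))
# rim tops: scene top corner, side top of mouth ellipse
for a,b in (((137,66),(330,402)),((323,99),(308,235)),((582,147),(283,70))): print("rimtop",tri(sc(*a),sd(*b)))
for a in ((334,460),(309,290),(283,112)): print("mouthc",onz(sd(*a),.0625))
for n,p in dict(jar=("side",217,323),shaker=("side",249,147),plate=("side",285,400)).items(): print(n,onz(p,0))
E
```

```text
scA [ 0.6619 -0.1836  0.042 ]
scB [0.6671 0.2002 0.042 ]
sdL [ 0.5938 -0.1649  0.042 ]
sdR [ 0.6554 -0.1999  0.042 ]
sdLf [0.5997 0.1014 0.042 ]
sdRf [0.6663 0.1404 0.042 ]
bottom [ 0.6249 -0.1963  0.012 ]
tab [0.4984 0.0841 0.08  ] [0.5019 0.0958 0.08  ] (array([0.5031, 0.0866, 0.0857]), np.float64(0.002267957041468119))
tri R end (array([ 0.6554, -0.1912,  0.0329]), np.float64(0.003214991999551088))
rimtop (array([ 0.6203, -0.1363,  0.099 ]), np.float64(0.003166811979649724))
rimtop (array([ 0.6249, -0.0186,  0.1012]), np.float64(0.0027127885580505765))
rimtop (array([0.6284, 0.1313, 0.0985]), np.float64(0.004238228723131953))
mouthc [ 0.6257 -0.1488  0.0625]
mouthc [ 0.6286 -0.028   0.0625]
mouthc [0.6325 0.1271 0.0625]
jar [ 0.402  -0.2285  0.    ]
shaker [0.4763 0.3595 0.    ]
plate [ 0.5279 -0.3883  0.    ]
```

The trough's middle is near (0.629, 0.01), with a yaw of about -0.02 rad. The rim heights (0.099 m) and tab height (0.08 m) match the text. I'll turn the tool to line up with it and hover over the trough for a closer wrist view.

Request:
servo_tool --pt "0 0 0.1175 0 0 -0.01 -1" --pt "0 0 0.1175 0 0 -0.01 -1" --pt "0 0 0.1175 0 0 -0.01 -1" --pt "0 0 0.1175 0 0 -0.01 -1" --pt "0 0 0.1175 0 0 -0.01 -1"

```text
t: 0.57
ee_pos: [0.2342, 0.5249, 0.2556]
ee_rot: [0.485, 0.874, -0.0, -0.0]
contact_force: [0.4, -0.7, -1.0]
grip_width: 0.0941
finger_force: 0.0
```

Request:
servo_tool --pt "0 0 0.1175 0 0 -0.01 -1" --pt "0 0 0.1175 0 0 -0.01 -1" --pt "0 0 0.1175 0 0 -0.01 -1" --pt "0 0 0.1175 0 0 -0.01 -1" --pt "0 0 0.1175 0 0 -0.01 -1"

```text
t: 0.98
ee_pos: [0.2342, 0.5249, 0.3056]
ee_rot: [0.718, 0.697, -0.0, 0.0]
contact_force: [0.4, 0.6, -0.9]
grip_width: 0.0939
finger_force: 0.0
```

Request:
servo_tool --pt "0 0 0 -0.031 0.0264 0 -1" --pt "0 0 0 -0.031 0.0264 0 -1" --pt "0 0 0 -0.031 0.0264 0 -1" --pt "0 0 0 -0.031 0.0264 0 -1" --pt "0 0 0 -0.031 0.0264 0 -1"

```text
t: 1.4
ee_pos: [0.3632, 0.3654, 0.3053]
ee_rot: [0.715, 0.699, -0.0, -0.0]
contact_force: [0.2, 0.7, -0.1]
grip_width: 0.0939
finger_force: 0.0
```

Request:
servo_tool --pt "0 0 0 -0.031 0.0264 0 -1" --pt "0 0 0 -0.031 0.0264 0 -1" --pt "0 0 0 -0.031 0.0264 0 -1" --pt "0 0 0 -0.031 0.0264 0 -1" --pt "0 0 0 -0.031 0.0264 0 -1"

```text
t: 1.82
ee_pos: [0.4915, 0.207, 0.3053]
ee_rot: [0.716, 0.699, -0.0, -0.0]
contact_force: [0.9, 0.9, 0.6]
grip_width: 0.0941
finger_force: 0.0
```

Request:
servo_tool --pt "0 0 0 -0.031 0.0264 0 -1" --pt "0 0 0 -0.031 0.0264 0 -1" --pt "0 0 0 -0.031 0.0264 0 -1" --pt "0 0 0 -0.031 0.0264 0 -1" --pt "0 0 0 -0.031 0.0264 0 -1"

```text
t: 2.23
ee_pos: [0.6199, 0.0489, 0.3052]
ee_rot: [0.716, 0.698, -0.0, -0.0]
contact_force: [0.7, -0.1, 0.5]
grip_width: 0.0938
finger_force: 0.0
```

```bash
python3 - <<'E'
from h import *
import cv2,pickle
np.set_printoptions(precision=4,suppress=True)
o=bot.get_obs();m=eyes.camera_model("wrist");im=eyes.capture("wrist")
cv2.imwrite("pics/w1.png",im);pickle.dump(m,open("w1.pkl","wb"))
print(o["t"],o["ee_pos"],o["ee_rot"],o["qpos"],m["extrinsics"],m["camera_matrix"][0])
E
```

```text
2.2333 [0.6199 0.0489 0.3052] [ 0.7157  0.6985 -0.0001 -0.0003] [-0.0333  0.3142  1.2088  0.0002  1.6192 -0.009 ] [[ 0.9997 -0.0237 -0.0056  0.6222]
 [-0.0244 -0.9726 -0.2313  0.1145]
 [ 0.0001  0.2313 -0.9729  0.4835]
 [ 0.      0.      0.      1.    ]] [354.9719   0.     278.6007]
```

View pics/w1.png

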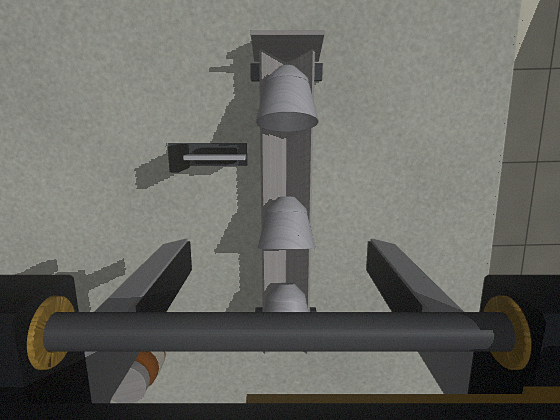

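The wrist picture shows the trough lying upright: edges at columns ~262 and ~310, stop plate at row ~36-60, cup_1's mouth at (288,123), cup_2's at (286,247), cup_3's foot at (286,285), and the keeper's tab at (175,155) with its bar at row 157. Next I'll get sub-pixel edges.

```bash
python3 - <<'E'
from h import *
import cv2,pickle
np.set_printoptions(precision=4,suppress=True)
m=pickle.load(open("w1.pkl","rb"));M["wrist"]=m
im=cv2.imread("pics/w1.png");g=cv2.GaussianBlur(cv2.cvtColor(im,6),(1,5),0).astype(float)
for side,lo,hi in(("R",300,320),("L",255,270)):
    pts=[]
    for v in list(range(140,192,3))+list(range(255,278,3)):
        d=np.abs(np.diff(g[v,lo:hi])); k=d.argmax(); 
        w=d[max(k-1,0):k+2]; pts.append(onz(("wrist",lo+max(k-1,0)+(w*np.arange(len(w))).sum()/w.sum()+.5,v),.042))
    P=np.array(pts)
    for _ in range(3):
        c=np.polyfit(P[:,1],P[:,0],1); r=P[:,0]-np.polyval(c,P[:,1]); P=P[np.abs(r)<2*r.std()+3e-4]
    print(side,c,r.std(),len(P))
# plate edges & mouths
for n,p,z in (("stop top L",(251,36),.08),("stop top R",(323,36),.08)): print(n,onz(("wrist",)+p,z))
print("cup1 rim low/top", onz(("wrist",288,131),.03),tri(("wrist",288,114),sd(283,70)))
print("cup1 mouth row l r",onz(("wrist",258,120),.0625),onz(("wrist",318,120),.0625))
print("cup2 mouth l r",onz(("wrist",258,247),.0625),onz(("wrist",314,247),.0625))
for v in (115,123,131,245,250,255): print(v,g[v,245:330:6].astype(int))
print("tab",tri(("wrist",168,155),sc(530,35)),onz(("wrist",168,155),.08),onz(("wrist",183,155),.08))
b=im[135:180,160:190].max(2); print(b[::4,::2])
E
```

```text
R [0.0217 0.6586] 0.00015767558034978458 26
L [0.0233 0.5993] 0.0001151904619506676 26
stop top L [0.5957 0.2079 0.08  ]
stop top R [0.6709 0.2061 0.08  ]
cup1 rim low/top [0.6339 0.1095 0.03  ] (array([0.6316, 0.1278, 0.0968]), np.float64(0.0009019324328544481))
cup1 mouth row l r [0.5988 0.1231 0.0625] [0.6677 0.1214 0.0625]
cup2 mouth l r [ 0.593  -0.0304  0.0625] [ 0.6629 -0.0321  0.0625]
115 [ 90  86  75  82  77  84  88  93  85  86  80 107 132 134 137]
123 [ 88  86  63  75  82  83  90  91  89  83  81  75  88 139 141]
131 [ 88  91  90  68  70  75  81  81  78  77  76 115 134 136 139]
245 [ 90  91  87  77 103 120 134 145 156 151 151 139 137 139 136]
250 [ 91  93  85  75  90  89 110  78  80  78  78 136 142 139 141]
255 [ 89  91  89  82 127 129 126  73  77  75  77 133 139 139 142]
tab (array([0.4978, 0.0815, 0.0789]), np.float64(0.005582213578772604)) [0.497 0.087 0.08 ] [0.5139 0.0866 0.08  ]
[[143 134 141 142 145 135 146 142 142 142 142 142 143 138 147]
 [143 143 148 135 144 141 138 142 145 147 138 137 142 139 142]
 [144 139 144  84  59  57  59  58  61  61  59  63  60  60  55]
 [146 144 141 147  37  43  46  41  45  46  33  45  36  39  51]
 [140 139 139  94  51  38  47  43  47  44  36  36  39  40  37]
 [147  98  88  91  49  39  45  48  43  41  38  33 110 111 104]
 [ 93  90  91  86  65  41  44  34  45  38  34  33 162 158 156]
 [ 98  94  93  92 105  35  46  45  46  43  42  38  32  37  36]
 [ 95  93  93  93  94  38  45  39  39  53  44  36  40  40  30]
 [ 94  91  93  86  93  32  40  40  40  33  54  97  94  91  92]
 [ 82  98  91  94  91  87  86 135 131 142 141 142 143 143 150]
 [ 85  87 147 145 144 142 136 147 144 137 139 141 142 140 135]]
```

Trough line: x = 0.629 + 0.0225·y, 59 mm wide, which matches the text. Cup_1's mouth is at y≈0.122, cup_2's at -0.031. I'll go down between them with the fingers about 54 mm apart.

Request:
servo_tool --pt "0 0 0 0.016 0.005 -0.0 -0.15" --pt "0 0 0 0.0153 0.005 0.015 -0.15" --pt "0 0 0 0 0 0.03 -0.15" --pt "0 0 0 0 0 0.03 -0.15" --pt "0 0 0 0 0 0.03 -0.15"

```text
t: 2.7
ee_pos: [0.6297, 0.0822, 0.1991]
ee_rot: [0.715, 0.699, 0.0, 0.0]
contact_force: [0.9, -0.2, -0.1]
grip_width: 0.0641
finger_force: 0.0
```

Request:
servo_tool --pt "0 0 0 0 0 0.03 -0.15" --pt "0 0 0 0 0 0.02 -0.15" --pt "0 0 0 0 0 0.01 -0.15" --pt "0 0 0 0 0 0 -0.15"

```text
t: 3.03
ee_pos: [0.6279, 0.0819, 0.1376]
ee_rot: [0.716, 0.699, -0.002, -0.002]
contact_force: [-0.1, -1.0, -0.1]
grip_width: 0.0543
finger_force: 0.0
```

```bash
python3 - <<'E'
from h import *
import cv2
o=bot.get_obs();print(o["ee_pos"],o["grip_width"],o["contact_force"])
ims=[eyes.capture("side")[130:310,220:380],eyes.capture("scene")[180:300,195:395]]
cv2.imwrite("pics/c1.png",np.hstack([cv2.resize(i,(400,450)) for i in ims]))
E
```

```text
[0.62787958 0.08191098 0.13757334] 0.054265178768365833 [-0.10002684 -0.97784475 -0.1187239 ]
```

View pics/c1.png

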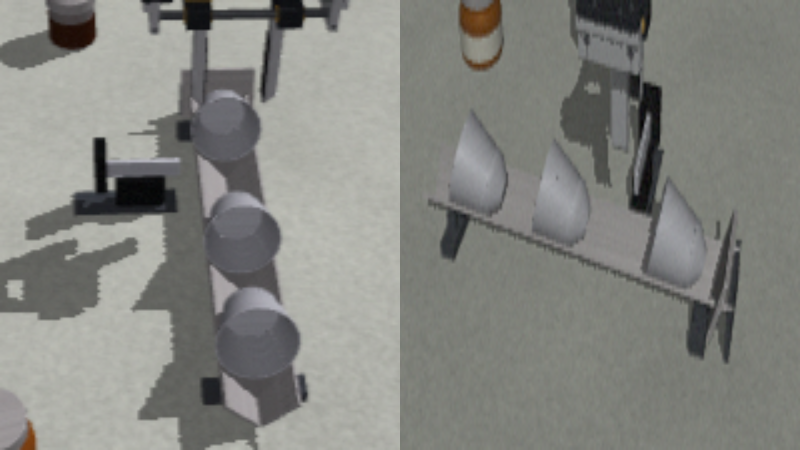

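The gripper hovers behind cup_1, with its fingers straddling the trough line and clear of the cups. Continuing down.

Request:
servo_tool --pt "0 0 0 0 0.003 0.015 -0.15" --pt "0 0 0 0 0 0.015 -0.15" --pt "0 0 0 0 0 0.01 -0.15" --pt "0 0 0 0 0 0 -0.15"

```text
t: 3.47
ee_pos: [0.6323, 0.0817, 0.0998]
ee_rot: [0.716, 0.699, -0.001, -0.001]
contact_force: [0.1, -1.0, 0.4]
grip_width: 0.0539
finger_force: 0.0
```

```bash
python3 - <<'E'
from h import *
o=bot.get_obs();print(o["ee_pos"],o["ee_rot"],o["qpos"],o["dq"],o["grip_width"])
E
```

```text
[0.63229157 0.08169633 0.09982189] [ 7.15540949e-01  6.98570378e-01 -5.39189040e-04 -5.35320194e-04] [1.93980735e-02 4.39805726e-01 1.52223501e+00 4.56598561e-05
 1.18107092e+00 4.33812869e-02] [-0.00078597 -0.01330218 -0.02305146  0.00044189  0.02628867  0.00032947] 0.05385345764361163
```

Request:
servo_tool --pt "0 0 0 0 -0.0015 0.02 -0.15" --pt "0 0 0 0 0 0.02 -0.15" --pt "0 0 0 0 0 0.01 -0.15" --pt "0 0 0 0 0 0 -0.15" --pt "0 0 0 0 0 0 -0.15"

```text
t: 3.88
ee_pos: [0.6318, 0.0818, 0.0511]
ee_rot: [0.716, 0.699, 0.0, 0.0]
contact_force: [1.1, 0.4, -0.4]
grip_width: 0.054
finger_force: 0.0
```

Request:
servo_tool --pt "0 0 0 0.006 0 0 -0.15" --pt "0 0 0 0.006 0 0 -0.15" --pt "0 0 0 0.006 0 0 -0.15" --pt "0 0 0 0.003 0 0 -0.15" --pt "0 0 0 0 0 0 -0.15"

```text
t: 4.3
ee_pos: [0.6321, 0.1039, 0.051]
ee_rot: [0.715, 0.699, 0.0, 0.0]
contact_force: [-0.8, 0.0, -0.4]
grip_width: 0.0542
finger_force: 0.0
```

Request:
servo_tool --pt "0 0 0 0.003 0 0.002 -0.15" --pt "0 0 0 0.003 0 0 -0.15" --pt "0 0 0 0.003 0 0 -0.15" --pt "0 0 0 0.003 0 0 -0.15" --pt "0 0 0 0.003 0 0 -0.15"

```text
t: 4.72
ee_pos: [0.6321, 0.1179, 0.0484]
ee_rot: [0.716, 0.699, -0.0, -0.0]
contact_force: [-0.4, -0.1, -0.3]
grip_width: 0.0541
finger_force: 0.3
```

Request:
servo_tool --pt "0 0 0 0.002 0 0 -0.15" --pt "0 0 0 0.002 0 0 -0.15" --pt "0 0 0 0.002 0 0 -0.15" --pt "0 0 0 0 0 0 -0.15"

```text
t: 5.05
ee_pos: [0.6324, 0.1242, 0.0485]
ee_rot: [0.715, 0.699, 0.0, -0.0]
contact_force: [-1.0, 0.2, -0.1]
grip_width: 0.0544
finger_force: 0.1
```

Request:
servo_tool --pt "0 0 0 0.0015 0 0 -0.15" --pt "0 0 0 0.0015 0 0 -0.15" --pt "0 0 0 0.0015 0 0 -0.15"

```text
t: 5.3
ee_pos: [0.6325, 0.1283, 0.0485]
ee_rot: [0.716, 0.699, 0.0, -0.0]
contact_force: [0.2, -1.2, 0.1]
grip_width: 0.0542
finger_force: 0.3
```

```bash
python3 - <<'E'
from h import *
import cv2
ims=[eyes.capture("side")[130:310,220:380],eyes.capture("scene")[180:300,195:395]]
cv2.imwrite("pics/c2.png",np.hstack([cv2.resize(i,(400,450)) for i in ims]))
print(bot.get_obs()["ee_pos"],bot.get_obs()["contact_force"])
E
```

```text
[0.63250352 0.128511   0.04848002] [-0.95607746 -0.56944168  0.67526934]
```

View pics/c2.png

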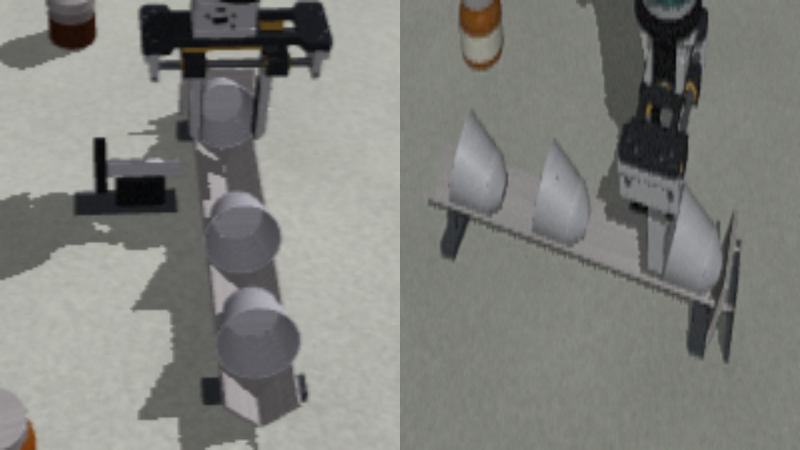

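Cup_1 has moved with the fingers on both sides of its rim, and its foot is almost at the plate. I'll keep going in small steps until the force rises.

Request:
servo_tool --pt "0 0 0 0.0015 0 0 -0.15" --pt "0 0 0 0.0015 0 0 -0.15" --pt "0 0 0 0.0 0 0 -0.15"

```text
t: 5.65
ee_pos: [0.6326, 0.1306, 0.0485]
ee_rot: [0.715, 0.699, -0.0, 0.001]
contact_force: [-0.3, -2.2, 0.8]
grip_width: 0.0539
finger_force: 1.2
```

Request:
servo_tool --pt "0 0 0 0.001 0 0 -0.15" --pt "0 0 0 0.001 0 0 -0.15" --pt "0 0 0 0.0 0 0 -0.15"

```text
t: 5.9
ee_pos: [0.6326, 0.1311, 0.0486]
ee_rot: [0.715, 0.699, -0.001, 0.001]
contact_force: [0.1, -6.2, 1.6]
grip_width: 0.0542
finger_force: 3.2
```

Contact force climbed to 6 N and the motion stalled, so cup_1 is home; the rim position agrees with the stop geometry. Next I'll back off, lift over cup_2 and come down behind it.

Request:
servo_tool --pt "0 0 0 -0.012 0 0 -0.15" --pt "0 0 0 -0.012 0 0 -0.15" --pt "0 0 0 0 0 -0.027 -0.15" --pt "0 0 0 0 0 -0.027 -0.15" --pt "0 0 0 0 0 -0.027 -0.15"

```text
t: 6.32
ee_pos: [0.6314, 0.1086, 0.1298]
ee_rot: [0.716, 0.698, -0.0, -0.001]
contact_force: [0.3, 0.5, -0.7]
grip_width: 0.054
finger_force: 0.0
```

Request:
servo_tool --pt "0 0 0 -0.02 0 0 -0.15" --pt "0 0 0 -0.035 0 0 -0.15" --pt "0 0 0 -0.035 0 0 -0.15" --pt "0 0 0 -0.035 0 0 -0.15" --pt "0 0 0 -0.035 0 0 -0.15"

```text
t: 6.73
ee_pos: [0.6278, -0.0523, 0.1296]
ee_rot: [0.716, 0.699, 0.001, -0.0]
contact_force: [1.0, -0.3, 0.3]
grip_width: 0.0543
finger_force: 0.0
```

Request:
servo_tool --pt "0 0 0 -0.016 0 0 -0.15" --pt "0 0 0 0 0 0 -0.15" --pt "0 0 0 0 0 0 -0.15"

```text
t: 6.98
ee_pos: [0.6275, -0.0676, 0.1293]
ee_rot: [0.717, 0.698, 0.001, -0.001]
contact_force: [-1.2, 1.0, -0.7]
grip_width: 0.0541
finger_force: 0.0
```

```bash
python3 - <<'E'
from h import *
import cv2
ims=[eyes.capture("side")[130:310,220:380],eyes.capture("scene")[180:300,195:395]]
cv2.imwrite("pics/c3.png",np.hstack([cv2.resize(i,(400,450)) for i in ims]))
print(bot.get_obs()["ee_pos"],bot.get_obs()["contact_force"])
E
```

```text
[ 0.6276133  -0.0658777   0.12934708] [ 0.55204158 -0.3376355  -0.22116024]
```

View pics/c3.png

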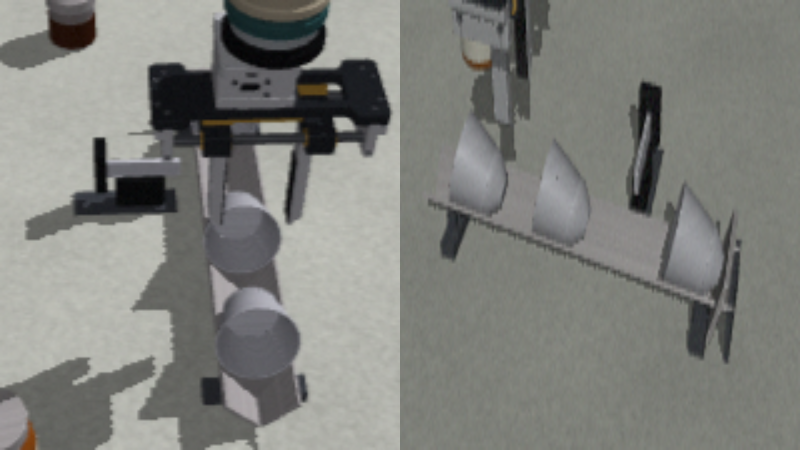

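Cup_1 sits against the plate and the fingers hover behind cup_2's mouth. I'll go down into the gap and start the push.

Request:
servo_tool --pt "0 0 0 0 0 0.02 -0.15" --pt "0 0 0 0 0 0.02 -0.15" --pt "0 0 0 0 0 0.02 -0.15" --pt "0 0 0 0 0 0.02 -0.15" --pt "0 0 0 0 0 0 -0.15"

```text
t: 7.5
ee_pos: [0.6246, -0.0642, 0.0456]
ee_rot: [0.715, 0.699, -0.002, -0.004]
contact_force: [-1.3, -0.2, 0.4]
grip_width: 0.0542
finger_force: 0.0
```

Request:
servo_tool --pt "0 0 0 0.005 0 0 -0.15" --pt "0 0 0 0.005 0 0 -0.15" --pt "0 0 0 0.004 0 0 -0.15" --pt "0 0 0 0.003 0 0 -0.15" --pt "0 0 0 0.003 0 0 -0.15"

```text
t: 7.92
ee_pos: [0.629, -0.0461, 0.0507]
ee_rot: [0.715, 0.699, 0.001, 0.001]
contact_force: [0.1, -0.5, 0.1]
grip_width: 0.054
finger_force: 0.0
```

Request:
servo_tool --pt "0 0 0 0.004 0 0 -0.15" --pt "0 0 0 0.004 0 0 -0.15" --pt "0 0 0 0.004 0 0 -0.15" --pt "0 0 0 0.004 0 0 -0.15" --pt "0 0 0 0.004 0 0 -0.15"

```text
t: 8.33
ee_pos: [0.6288, -0.0264, 0.0495]
ee_rot: [0.716, 0.699, 0.0, 0.0]
contact_force: [0.5, -1.7, 1.3]
grip_width: 0.0542
finger_force: 0.4
```

Request:
servo_tool --pt "0 0 0 0.005 0 0 -0.15" --pt "0 0 0 0.006 0 0 -0.15" --pt "0 0 0 0.006 0 0 -0.15" --pt "0 0 0 0.006 0 0 -0.15" --pt "0 0 0 0.006 0 0 -0.15"

```text
t: 8.75
ee_pos: [0.6294, 0.003, 0.0494]
ee_rot: [0.715, 0.699, 0.0, -0.0]
contact_force: [0.3, -0.6, -0.0]
grip_width: 0.0539
finger_force: 0.4
```

Request:
servo_tool --pt "0 0 0 0.006 0 0 -0.15" --pt "0 0 0 0.006 0 0 -0.15" --pt "0 0 0 0.006 0 0 -0.15" --pt "0 0 0 0.006 0 0 -0.15" --pt "0 0 0 0.006 0 0 -0.15"

```text
t: 9.17
ee_pos: [0.6302, 0.0329, 0.0495]
ee_rot: [0.716, 0.699, 0.0, -0.0]
contact_force: [0.6, 0.0, 0.6]
grip_width: 0.0543
finger_force: 0.4
```

Request:
servo_tool --pt "0 0 0 0.005 0 0 -0.15" --pt "0 0 0 0.005 0 0 -0.15" --pt "0 0 0 0.004 0 0 -0.15" --pt "0 0 0 0.003 0 0 -0.15" --pt "0 0 0 0.003 0 0 -0.15"

```text
t: 9.58
ee_pos: [0.6306, 0.0525, 0.0495]
ee_rot: [0.716, 0.699, -0.0, -0.0]
contact_force: [-0.1, -0.2, 1.0]
grip_width: 0.054
finger_force: 0.4
```

Cup_2 is about to enter cup_1, so I'll push in slowly.

Request:
servo_tool --pt "0 0 0 0.003 0 0 -0.15" --pt "0 0 0 0.003 0 0 -0.15" --pt "0 0 0 0.003 0 0 -0.15" --pt "0 0 0 0.003 0 0 -0.15" --pt "0 0 0 0.003 0 0 -0.15"

```text
t: 10.0
ee_pos: [0.631, 0.0675, 0.0495]
ee_rot: [0.716, 0.699, 0.0, -0.0]
contact_force: [-0.4, 0.6, 0.4]
grip_width: 0.054
finger_force: 0.4
```

Request:
servo_tool --pt "0 0 0 0.003 0 0 -0.15" --pt "0 0 0 0.003 0 0 -0.15" --pt "0 0 0 0.003 0 0 -0.15" --pt "0 0 0 0.003 0 0 -0.15" --pt "0 0 0 0.003 0 0 -0.15"

```text
t: 10.42
ee_pos: [0.6314, 0.0828, 0.0494]
ee_rot: [0.716, 0.698, 0.0, -0.0]
contact_force: [0.2, -0.8, 0.1]
grip_width: 0.0542
finger_force: 0.2
```

Request:
servo_tool --pt "0 0 0 0.003 0 0 -0.15" --pt "0 0 0 0.003 0 0 -0.15" --pt "0 0 0 0.003 0 0 -0.15" --pt "0 0 0 0.003 0 0 -0.15" --pt "0 0 0 0.001 0 0 -0.15"

```text
t: 10.83
ee_pos: [0.6317, 0.0959, 0.0495]
ee_rot: [0.715, 0.699, 0.0, -0.0]
contact_force: [-0.6, 0.1, 0.1]
grip_width: 0.0541
finger_force: 0.1
```

Request:
servo_tool --pt "0 0 0 0.002 0 0 -0.15" --pt "0 0 0 0.002 0 0 -0.15" --pt "0 0 0 0.002 0 0 -0.15" --pt "0 0 0 0.002 0 0 -0.15" --pt "0 0 0 0 0 0 -0.15"

```text
t: 11.25
ee_pos: [0.6319, 0.1037, 0.0495]
ee_rot: [0.715, 0.699, 0.0, -0.0]
contact_force: [-0.5, -0.5, 0.4]
grip_width: 0.0538
finger_force: 0.0
```

```bash
python3 - <<'E'
from h import *
import cv2
ims=[eyes.capture("side")[130:310,220:380],eyes.capture("scene")[180:300,195:395]]
cv2.imwrite("pics/c4.png",np.hstack([cv2.resize(i,(400,450),interpolation=cv2.INTER_CUBIC) for i in ims]))
E
```

```text
(no output)
```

View pics/c4.png

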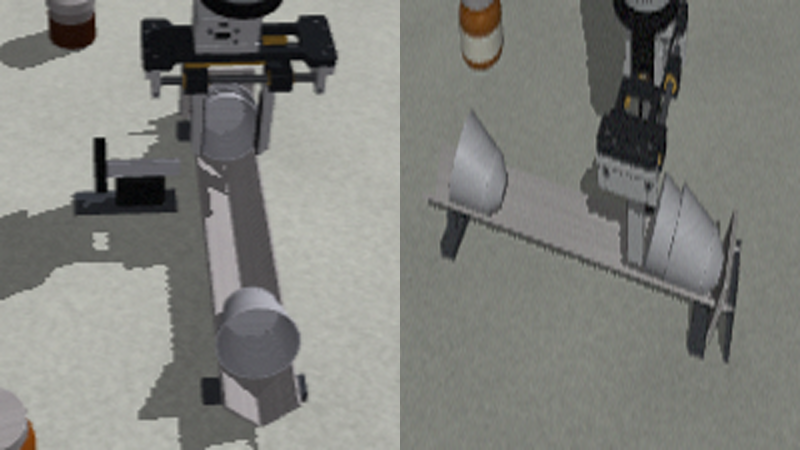

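Cup_2 is inside cup_1 with its rim just behind cup_1's. I'll press it home by force.

Request:
servo_tool --pt "0 0 0 0.0015 0 0 -0.15" --pt "0 0 0 0.0015 0 0 -0.15" --pt "0 0 0 0.0015 0 0 -0.15" --pt "0 0 0 0 0 0 -0.15"

```text
t: 11.68
ee_pos: [0.632, 0.1081, 0.0495]
ee_rot: [0.715, 0.699, 0.0, -0.0]
contact_force: [-0.5, -0.5, -0.1]
grip_width: 0.054
finger_force: 0.0
```

Request:
servo_tool --pt "0 0 0 0.001 0 0 -0.15" --pt "0 0 0 0.001 0 0 -0.15" --pt "0 0 0 0 0 0 -0.15"

```text
t: 11.93
ee_pos: [0.632, 0.1093, 0.0494]
ee_rot: [0.715, 0.699, -0.0, 0.0]
contact_force: [0.4, -0.9, -0.6]
grip_width: 0.0542
finger_force: 0.8
```

Request:
servo_tool --pt "0 0 0 0.001 0 0 -0.15" --pt "0 0 0 0.001 0 0 -0.15" --pt "0 0 0 0 0 0 -0.15"

```text
t: 12.18
ee_pos: [0.6321, 0.11, 0.0495]
ee_rot: [0.715, 0.699, -0.001, 0.001]
contact_force: [0.5, -5.6, 0.4]
grip_width: 0.054
finger_force: 2.6
```

Request:
servo_tool --pt "0 0 0 0.001 0 0 -0.15" --pt "0 0 0 0 0 0 -0.15" --pt "0 0 0 0 0 0 -0.15"

```text
t: 12.43
ee_pos: [0.6321, 0.1101, 0.0496]
ee_rot: [0.715, 0.699, -0.002, 0.002]
contact_force: [-1.4, -6.6, 0.6]
grip_width: 0.0542
finger_force: 3.4
```

It stalled exactly at the predicted y = 0.110 with 6.6 N, so cup_2 is home. Now behind cup_3.

Request:
servo_tool --pt "0 0 0 -0.012 0 0 -0.15" --pt "0 0 0 -0.012 0 0 -0.15" --pt "0 0 0 0 0 -0.028 -0.15" --pt "0 0 0 0 0 -0.028 -0.15" --pt "0 0 0 0 0 -0.028 -0.15"

```text
t: 12.85
ee_pos: [0.631, 0.0882, 0.1339]
ee_rot: [0.716, 0.698, -0.0, -0.001]
contact_force: [0.1, -0.2, -0.4]
grip_width: 0.0541
finger_force: 0.0
```

Request:
servo_tool --pt "0 0 0 -0.02 0 0 -0.15" --pt "0 0 0 -0.035 0 0 -0.15" --pt "0 0 0 -0.035 0 0 -0.15" --pt "0 0 0 -0.035 0 0 -0.15" --pt "0 0 0 -0.035 0 0 -0.15"

```text
t: 13.27
ee_pos: [0.6274, -0.0727, 0.1337]
ee_rot: [0.716, 0.699, 0.001, -0.0]
contact_force: [0.5, 0.6, 0.2]
grip_width: 0.054
finger_force: 0.0
```

Request:
servo_tool --pt "0 0 0 -0.035 0 0 -0.15" --pt "0 0 0 -0.035 0 0 -0.15" --pt "0 0 0 -0.03 0 0 -0.15" --pt "0 0 0 -0.015 0 0 -0.15" --pt "0 0 0 0 0 0 -0.15"

```text
t: 13.68
ee_pos: [0.6247, -0.1896, 0.1332]
ee_rot: [0.717, 0.697, 0.0, 0.0]
contact_force: [-0.8, 0.8, -0.9]
grip_width: 0.0541
finger_force: 0.0
```

Request:
servo_tool --pt "0 0 0 0 0 0 -0.15" --pt "0 0 0 0 0 0 -0.15"

```text
t: 13.85
ee_pos: [0.6248, -0.1844, 0.1334]
ee_rot: [0.715, 0.699, 0.001, -0.001]
contact_force: [1.2, -0.5, 0.2]
grip_width: 0.0544
finger_force: 0.0
```

```bash
python3 - <<'E'
from h import *
import cv2
m=eyes.camera_model("wrist");M["wrist"]=m
cv2.imwrite("pics/w2.png",eyes.capture("wrist"));cv2.imwrite("pics/scene5.png",eyes.capture("scene"));cv2.imwrite("pics/side5.png",eyes.capture("side"))
o=bot.get_obs();print(o["ee_pos"],o["ee_rot"],o["contact_force"])
# did cup_3 stay: image diff vs initial in the scene view around cup 3
for n,r in (("scene",(210,243,215,252)),):
    a=cv2.imread(f"pics/{n}0.png")[r[0]:r[1],r[2]:r[3]];b=cv2.imread(f"pics/{n}5.png")[r[0]:r[1],r[2]:r[3]]
    d=cv2.absdiff(a,b).max(2); print((d>40).sum(),d.size)
E
```

```text
[ 0.62503405 -0.1841716   0.13356941] [ 7.14801950e-01  6.99326830e-01  2.83659092e-04 -2.75468031e-04] [ 0.21068125  0.22038141 -0.29279679]
7 1221
```

Request:
servo_tool --pt "0 0 0 0 0 0.02 -0.15" --pt "0 0 0 0 0 0.02 -0.15" --pt "0 0 0 0 0 0.02 -0.15" --pt "0 0 0 0 0 0.015 -0.15" --pt "0 0 0 0 0 0.008 -0.15"

```text
t: 14.42
ee_pos: [0.6238, -0.1841, 0.0484]
ee_rot: [0.715, 0.699, -0.0, -0.002]
contact_force: [-0.6, -0.9, -0.0]
grip_width: 0.0543
finger_force: 0.0
```

Request:
servo_tool --pt "0 0 0 0 0 0 -0.15" --pt "0 0 0 0 0 0 -0.15" --pt "0 0 0 0.003 0 0 -0.15" --pt "0 0 0 0.003 0 0 -0.15" --pt "0 0 0 0.003 0 0 -0.15"

```text
t: 14.83
ee_pos: [0.6259, -0.177, 0.0516]
ee_rot: [0.716, 0.699, 0.001, 0.001]
contact_force: [-0.0, -0.1, -0.3]
grip_width: 0.0539
finger_force: 0.0
```

Request:
servo_tool --pt "0 0 0 0.003 0 0 -0.15" --pt "0 0 0 0.003 0 0 -0.15" --pt "0 0 0 0.003 0 0 -0.15" --pt "0 0 0 0.003 0 0 -0.15" --pt "0 0 0 0.003 0 0 -0.15"

```text
t: 15.25
ee_pos: [0.6255, -0.1618, 0.0505]
ee_rot: [0.716, 0.699, 0.0, -0.0]
contact_force: [-0.5, -0.1, -0.1]
grip_width: 0.0539
finger_force: 0.0
```

Request:
servo_tool --pt "0 0 0 0.003 0 0 -0.15" --pt "0 0 0 0.004 0 0 -0.15" --pt "0 0 0 0.004 0 0 -0.15" --pt "0 0 0 0.004 0 0 -0.15" --pt "0 0 0 0.004 0 0 -0.15"

```text
t: 15.67
ee_pos: [0.626, -0.1428, 0.0505]
ee_rot: [0.716, 0.699, 0.0, 0.0]
contact_force: [-0.0, -0.1, -0.3]
grip_width: 0.0537
finger_force: 0.2
```

Finger contact reads 0.2 N, so cup_3 is moving. I'll run it up to just short of cup_2's mouth.

Request:
servo_tool --pt "0 0 0 0.006 0 0 -0.15" --pt "0 0 0 0.006 0 0 -0.15" --pt "0 0 0 0.006 0 0 -0.15" --pt "0 0 0 0.006 0 0 -0.15" --pt "0 0 0 0.006 0 0 -0.15"

```text
t: 16.08
ee_pos: [0.6267, -0.1125, 0.0505]
ee_rot: [0.715, 0.699, 0.0, -0.0]
contact_force: [-0.3, -0.1, 0.2]
grip_width: 0.0542
finger_force: 0.2
```

Request:
servo_tool --pt "0 0 0 0.006 0 0 -0.15" --pt "0 0 0 0.006 0 0 -0.15" --pt "0 0 0 0.006 0 0 -0.15" --pt "0 0 0 0.006 0 0 -0.15" --pt "0 0 0 0.006 0 0 -0.15"

```text
t: 16.5
ee_pos: [0.6274, -0.0826, 0.0505]
ee_rot: [0.716, 0.699, 0.0, -0.0]
contact_force: [0.8, 0.2, 0.7]
grip_width: 0.0542
finger_force: 0.2
```

Request:
servo_tool --pt "0 0 0 0.006 0 0 -0.15" --pt "0 0 0 0.006 0 0 -0.15" --pt "0 0 0 0.006 0 0 -0.15" --pt "0 0 0 0.006 0 0 -0.15" --pt "0 0 0 0.006 0 0 -0.15"

```text
t: 16.92
ee_pos: [0.6281, -0.0526, 0.0504]
ee_rot: [0.716, 0.699, 0.0, -0.0]
contact_force: [-0.3, -0.1, 0.3]
grip_width: 0.0539
finger_force: 0.3
```

Request:
servo_tool --pt "0 0 0 0.006 0 0 -0.15" --pt "0 0 0 0.006 0 0 -0.15" --pt "0 0 0 0.006 0 0 -0.15" --pt "0 0 0 0.006 0 0 -0.15" --pt "0 0 0 0.006 0 0 -0.15"

```text
t: 17.33
ee_pos: [0.6289, -0.0226, 0.0505]
ee_rot: [0.716, 0.699, 0.0, -0.0]
contact_force: [0.3, -0.7, -0.8]
grip_width: 0.0538
finger_force: 0.3
```

Request:
servo_tool --pt "0 0 0 0.006 0 0 -0.15" --pt "0 0 0 0.006 0 0 -0.15" --pt "0 0 0 0.006 0 0 -0.15" --pt "0 0 0 0.006 0 0 -0.15" --pt "0 0 0 0.005 0 0 -0.15"

```text
t: 17.75
ee_pos: [0.6296, 0.0065, 0.0505]
ee_rot: [0.715, 0.699, 0.0, -0.0]
contact_force: [-0.3, 0.1, -0.0]
grip_width: 0.0541
finger_force: 0.2
```

Request:
servo_tool --pt "0 0 0 0.005 0 0 -0.15" --pt "0 0 0 0.004 0 0 -0.15" --pt "0 0 0 0.004 0 0 -0.15" --pt "0 0 0 0.003 0 0 -0.15" --pt "0 0 0 0.003 0 0 -0.15"

```text
t: 18.17
ee_pos: [0.63, 0.025, 0.0505]
ee_rot: [0.716, 0.699, 0.0, 0.0]
contact_force: [0.2, 0.2, 0.6]
grip_width: 0.054
finger_force: 0.2
```

Request:
servo_tool --pt "0 0 0 0.003 0 0 -0.15" --pt "0 0 0 0.003 0 0 -0.15" --pt "0 0 0 0.003 0 0 -0.15" --pt "0 0 0 0.003 0 0 -0.15" --pt "0 0 0 0.003 0 0 -0.15"

```text
t: 18.58
ee_pos: [0.6303, 0.04, 0.0505]
ee_rot: [0.716, 0.699, 0.0, -0.0]
contact_force: [-0.3, -0.2, 0.4]
grip_width: 0.0541
finger_force: 0.2
```

Request:
servo_tool --pt "0 0 0 0.003 0 0 -0.15" --pt "0 0 0 0.003 0 0 -0.15" --pt "0 0 0 0.003 0 0 -0.15" --pt "0 0 0 0.003 0 0 -0.15" --pt "0 0 0 0.003 0 0 -0.15"

```text
t: 19.0
ee_pos: [0.6307, 0.0548, 0.0505]
ee_rot: [0.715, 0.699, -0.0, 0.0]
contact_force: [0.4, -1.1, 1.4]
grip_width: 0.054
finger_force: 0.7
```

Request:
servo_tool --pt "0 0 0 0.003 0 0 -0.15" --pt "0 0 0 0.003 0 0 -0.15" --pt "0 0 0 0.003 0 0 -0.15" --pt "0 0 0 0.003 0 0 -0.15" --pt "0 0 0 0.003 0 0 -0.15"

```text
t: 19.42
ee_pos: [0.631, 0.0703, 0.0504]
ee_rot: [0.716, 0.699, 0.0, -0.0]
contact_force: [0.8, -0.5, 0.7]
grip_width: 0.0539
finger_force: 0.2
```

Request:
servo_tool --pt "0 0 0 0.002 0 0 -0.15" --pt "0 0 0 0.002 0 0 -0.15" --pt "0 0 0 0.002 0 0 -0.15" --pt "0 0 0 0.002 0 0 -0.15" --pt "0 0 0 0.002 0 0 -0.15"

```text
t: 19.83
ee_pos: [0.6314, 0.08, 0.0505]
ee_rot: [0.716, 0.699, 0.0, 0.0]
contact_force: [0.3, 0.2, 1.0]
grip_width: 0.0542
finger_force: 0.1
```

Request:
servo_tool --pt "0 0 0 0.0015 0 0 -0.15" --pt "0 0 0 0.0015 0 0 -0.15" --pt "0 0 0 0.0015 0 0 -0.15" --pt "0 0 0 0.0015 0 0 -0.15" --pt "0 0 0 0 0 0 -0.15"

```text
t: 20.25
ee_pos: [0.6315, 0.0861, 0.0505]
ee_rot: [0.715, 0.699, 0.0, -0.0]
contact_force: [-0.3, -0.1, -0.5]
grip_width: 0.054
finger_force: 0.0
```

Request:
servo_tool --pt "0 0 0 0.001 0 0 -0.15" --pt "0 0 0 0.001 0 0 -0.15" --pt "0 0 0 0.001 0 0 -0.15" --pt "0 0 0 0 0 0 -0.15"

```text
t: 20.58
ee_pos: [0.6315, 0.0889, 0.0505]
ee_rot: [0.716, 0.699, 0.0, -0.0]
contact_force: [-0.0, 0.1, -0.5]
grip_width: 0.0541
finger_force: 0.0
```

Request:
servo_tool --pt "0 0 0 0.001 0 0 -0.15" --pt "0 0 0 0.001 0 0 -0.15" --pt "0 0 0 0 0 0 -0.15"

```text
t: 20.83
ee_pos: [0.6316, 0.0899, 0.0506]
ee_rot: [0.715, 0.699, -0.001, 0.001]
contact_force: [0.0, -3.3, 1.0]
grip_width: 0.054
finger_force: 1.5
```

Request:
servo_tool --pt "0 0 0 0.001 0 0 -0.15" --pt "0 0 0 0.001 0 0 -0.15" --pt "0 0 0 0 0 0 -0.15" --pt "0 0 0 0 0 0 -0.15"

```text
t: 21.17
ee_pos: [0.6317, 0.0904, 0.0506]
ee_rot: [0.715, 0.699, -0.001, 0.001]
contact_force: [0.2, -6.3, 1.6]
grip_width: 0.0538
finger_force: 3.4
```

Cup_3 stalled at y = 0.090, as predicted, with 6.3 N, so the sleeve is home. I'll back off, lift, shut the fingers and go to the outer side of the keeper tab (tab face x ≈ 0.497, y ≈ 0.085).

Request:
servo_tool --pt "0 0 0 -0.012 0 0 -0.15" --pt "0 0 0 -0.013 0 0 -0.15" --pt "0 0 0 0 0 -0.028 -0.15" --pt "0 0 0 0 0 -0.028 -0.15" --pt "0 0 0 0 0 -0.03 -0.15"

```text
t: 21.58
ee_pos: [0.6301, 0.0671, 0.1364]
ee_rot: [0.716, 0.698, -0.0, -0.001]
contact_force: [0.9, 0.0, 0.2]
grip_width: 0.054
finger_force: 0.0
```

Request:
servo_tool --pt "0 0 0 0.003 -0.032 0 1" --pt "0 0 0 0.003 -0.032 0 1" --pt "0 0 0 0.003 -0.032 0 1" --pt "0 0 0 0.003 -0.032 0 1" --pt "0 0 0 0.004 -0.0335 0 1"

```text
t: 22.0
ee_pos: [0.4686, 0.0875, 0.1364]
ee_rot: [0.716, 0.698, 0.001, -0.0]
contact_force: [-0.7, 0.1, 0.2]
grip_width: 0.0243
finger_force: 0.0
```

Request:
servo_tool --pt "0 0 0 0 0 0 1" --pt "0 0 0 0 0 0 1" --pt "0 0 0 0 0 0 1"

```text
t: 22.25
ee_pos: [0.471, 0.0875, 0.137]
ee_rot: [0.716, 0.698, 0.001, 0.001]
contact_force: [0.2, 0.3, -0.5]
grip_width: 0.0042
finger_force: 0.0
```

```bash
python3 - <<'E'
from h import *
import cv2
a=[eyes.capture("side"),eyes.capture("scene")]
cv2.imwrite("pics/side6.png",a[0]);cv2.imwrite("pics/scene6.png",a[1])
ims=[a[0][130:310,220:380],a[1][180:300,195:395]]
cv2.imwrite("pics/c6.png",np.hstack([cv2.resize(i,(400,450),interpolation=cv2.INTER_CUBIC) for i in ims]))
print(bot.get_obs()["ee_pos"],bot.get_obs()["grip_width"])
E
```

```text
[0.47165136 0.08738228 0.13672725] 0.0004548755925452161
```

View pics/c6.png

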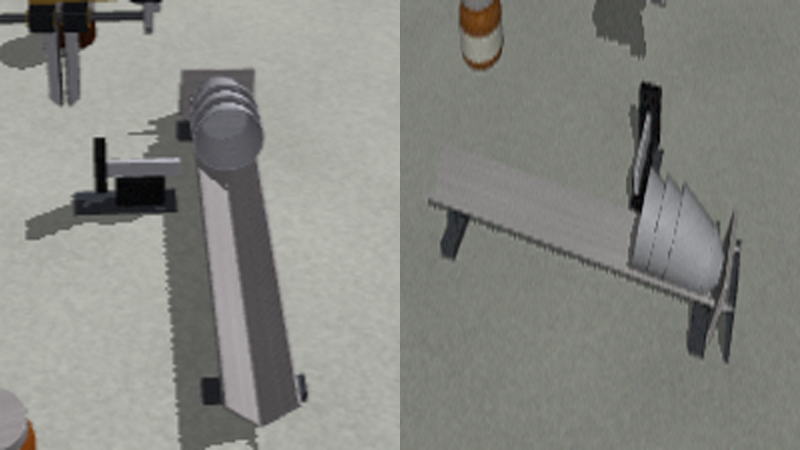

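All three cups are nested evenly against the stop plate, and the keeper is still out, with its tab top at (100,140) in the side half of the picture. I'll go down outside the tab and push along +x.

Request:
servo_tool --pt "0 0 0 -0.002 0 0.02 1" --pt "0 0 0 0 0 0.02 1" --pt "0 0 0 0 0 0.02 1" --pt "0 0 0 0 0 0.015 1" --pt "0 0 0 0 0 0.005 1"

```text
t: 22.77
ee_pos: [0.4695, 0.0853, 0.0541]
ee_rot: [0.716, 0.698, -0.001, -0.001]
contact_force: [-0.4, -0.2, 0.5]
grip_width: 0.0002
finger_force: 0.0
```

Request:
servo_tool --pt "0 0 0 0 0 0 1" --pt "0 0 0 0 0 0 1" --pt "0 0 0 0 0.004 0 1" --pt "0 0 0 0 0.004 0 1" --pt "0 0 0 0 0.004 0 1"

```text
t: 23.18
ee_pos: [0.4833, 0.0854, 0.0574]
ee_rot: [0.716, 0.699, 0.001, 0.001]
contact_force: [-1.3, 1.4, 1.3]
grip_width: 0.0005
finger_force: 0.6
```

Request:
servo_tool --pt "0 0 0 0 0.003 0 1" --pt "0 0 0 0 0.003 0 1" --pt "0 0 0 0 0.003 0 1" --pt "0 0 0 0 0.003 0 1" --pt "0 0 0 0 0.003 0 1"

```text
t: 23.6
ee_pos: [0.497, 0.085, 0.0565]
ee_rot: [0.716, 0.699, -0.0, -0.0]
contact_force: [-0.9, 0.1, 1.2]
grip_width: 0.0004
finger_force: 0.6
```

Request:
servo_tool --pt "0 0 0 0 0.004 0 1" --pt "0 0 0 0 0.004 0 1" --pt "0 0 0 0 0.004 0 1" --pt "0 0 0 0 0.004 0 1" --pt "0 0 0 0 0.004 0 1"

```text
t: 24.02
ee_pos: [0.5173, 0.0845, 0.0564]
ee_rot: [0.716, 0.699, 0.0, -0.0]
contact_force: [-1.1, -0.1, 1.7]
grip_width: 0.0006
finger_force: 0.7
```

Request:
servo_tool --pt "0 0 0 0 0.004 0 1" --pt "0 0 0 0 0.004 0 1" --pt "0 0 0 0 0.004 0 1" --pt "0 0 0 0 0.003 0 1" --pt "0 0 0 0 0.002 0 1"

```text
t: 24.43
ee_pos: [0.5344, 0.0841, 0.0564]
ee_rot: [0.716, 0.699, 0.0, 0.0]
contact_force: [-2.2, 0.9, 1.2]
grip_width: 0.0005
finger_force: 0.6
```

Request:
servo_tool --pt "0 0 0 0 0.002 0 1" --pt "0 0 0 0 0.002 0 1" --pt "0 0 0 0 0.002 0 1" --pt "0 0 0 0 0.002 0 1" --pt "0 0 0 0 0 0 1"

```text
t: 24.85
ee_pos: [0.5425, 0.0839, 0.0564]
ee_rot: [0.716, 0.699, 0.0, 0.0]
contact_force: [-0.3, 0.2, 0.2]
grip_width: 0.0004
finger_force: 0.1
```

Request:
servo_tool --pt "0 0 0 0 0.0015 0 1" --pt "0 0 0 0 0.0015 0 1" --pt "0 0 0 0 0.0015 0 1" --pt "0 0 0 0 0 0 1"

```text
t: 25.18
ee_pos: [0.5468, 0.0837, 0.0565]
ee_rot: [0.716, 0.699, 0.0, 0.0]
contact_force: [-0.9, 0.4, -0.3]
grip_width: 0.0005
finger_force: 0.3
```

Request:
servo_tool --pt "0 0 0 0 0.0015 0 1" --pt "0 0 0 0 0.0015 0 1" --pt "0 0 0 0 0 0 1"

```text
t: 25.43
ee_pos: [0.5476, 0.0837, 0.0564]
ee_rot: [0.716, 0.699, -0.001, -0.001]
contact_force: [-4.8, 0.6, 3.3]
grip_width: 0.0005
finger_force: 2.4
```

Request:
servo_tool --pt "0 0 0 0 0.0015 0 1" --pt "0 0 0 0 0.0015 0 1" --pt "0 0 0 0 0 0 1" --pt "0 0 0 0 0 0 1"

```text
t: 25.77
ee_pos: [0.5476, 0.0837, 0.0563]
ee_rot: [0.715, 0.699, -0.003, -0.003]
contact_force: [-9.6, 0.5, 7.6]
grip_width: 0.0007
finger_force: 5.0
```

The keeper stalled hard at its end, matching the predicted x = 0.548. I'll retreat and check by numbers, since all ten picture views are used.

Request:
servo_tool --pt "0 0 0 0 -0.015 0 1" --pt "0 0 0 0 -0.03 0 1" --pt "0 0 0 0 0 -0.03 1" --pt "0 0 0 0 0 -0.035 1" --pt "0 0 0 0 -0.035 -0.02 1"

```text
t: 26.18
ee_pos: [0.4806, 0.0853, 0.1447]
ee_rot: [0.716, 0.698, 0.005, 0.005]
contact_force: [2.3, 0.1, 1.7]
grip_width: 0.0006
finger_force: 0.0
```

Request:
servo_tool --pt "0 0 0 0 -0.035 -0.035 1" --pt "0 0 0 0 -0.035 -0.02 1" --pt "0 0 0 0 -0.035 0 1" --pt "0 0 0 0 0 0 1" --pt "0 0 0 0 0 0 1"

```text
t: 26.6
ee_pos: [0.3727, 0.088, 0.1918]
ee_rot: [0.715, 0.699, 0.001, 0.001]
contact_force: [0.8, -0.3, 0.7]
grip_width: 0.0005
finger_force: 0.0
```

```bash
python3 - <<'E'
from h import *
import cv2
np.set_printoptions(precision=4,suppress=True)
o=bot.get_obs();print(o["t"],o["ee_pos"],o["contact_force"])
a={n:eyes.capture(n) for n in("side","scene")}
for n,i in a.items(): cv2.imwrite(f"pics/{n}7.png",i)
old={n:cv2.imread(f"pics/{n}6.png") for n in a}; z0={n:cv2.imread(f"pics/{n}0.png") for n in a}
d=lambda n,r,ref:int((cv2.absdiff(a[n],ref[n])[r[0]:r[1],r[2]:r[3]].max(2)>40).sum())
print("cups vs before keeper side/scene",d("side",(155,202,294,330),old),d("scene",(222,275,308,380),old))
print("plate,shaker,jar side vs start",d("side",(365,420,240,330),z0),d("side",(118,152,235,262),z0),d("side",(284,332,196,240),z0))
# keeper tab in side view: dark blob
g=a["side"].max(2)[160:216,240:300]; k,l,s,c=cv2.connectedComponentsWithStats((g<70).astype(np.uint8))
for i in range(1,k):
    if s[i,4]>20: print("dark",s[i]+[240,160,0,0,0])
print(g[14:50:3,8:60:3])
M_=np.linalg.inv(M["side"]["extrinsics"])
for x in(.5545,.5667):
  p=M_@[x,.083,.08,1];q=M["side"]["camera_matrix"]@p[:3];print("expected tab top px",q[:2]/q[2])
E
```

```text
26.6 [0.3727 0.088  0.1918] [ 0.7982 -0.2706  0.7196]
cups vs before keeper side/scene 40 78
plate,shaker,jar side vs start 0 0 0
dark [291 178   6   9  49]
dark [250 184  41  32 638]
[[176 172 172 170 170 172 172 171 177 170 173 172 171 174 176  87 102  95]
 [169 171 169 169 173 169 176 176 171 173 175 174 103  97  96  85  91  76]
 [173 173 172 170 176 174 174 175 177 170 170 170  96  96  71  37  90  86]
 [172 177 174 169 177 172 170 169 103 105  97  98  99  99  70  37  58  73]
 [175 167 176 172 170 172 171 173 172 175 171 176  25  13  95  62  61  80]
 [171 173 173 174 174 178 169 173 172 175 170  95  28  14  95  95  95  83]
 [173 176 172 175 174 171 173 178 175 178  95  99  24  11  96  96 101  91]
 [179 175 173 173 177 173 171 180 174 122  98  94  24   9 106 104 104  99]
 [178 177 174 176 183 176  88  42  41  26  17  17  10   6 101 101  99  98]
 [173 175 176 174 174 173  64  14  12  13  10   8   9   8  94  97  95  79]
 [175 176 177 174 177 173  64   9  10  11  10   6  10  11 100  98  95  79]
 [177  70  68  67  66  67  31   9  10   7   6   8  14  33  84 100  98  90]]
expected tab top px [281.2969 187.4415]
expected tab top px [286.2658 187.2261]
```

```bash
python3 -c "
from plant import bot
print(bot.job_done())"
```

```text
the job is handed in; nothing more can be done
None
```

The job is handed in at 26.6 s: all three cups were pushed home in order into one sleeve, the keeper bar was pushed in to its end stop, and the plate, shaker and jar show no change in the camera check.

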